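Put the pastry cutters away in their graded stand

ROBOT

A 6-joint arm with a two-finger parallel gripper is mounted at the origin on a cart in front of the work surface, level with it; the furniture and walls round the work are solid. World frame = base frame: x ahead of the robot, y to its left, z up, the work surface at z = 0. Lengths are in m, angles in rad, forces in N, time in s.
With the tool pointing down it reaches from about 0.3 to 0.825 m from the base axis. Payload 5.4 kg.
Tool frame: the origin (TCP) lies at the very end of the fingers, on their centre line; the grasp point (between the pads) lies 19 mm behind it; z points along the fingers, y is the line along which they close (so a half turn about z gives the same grasp; the last joint's range is limited). The gripper opens to 92 mm and grips with 3 to 60 N. Pads are 20 mm wide; open, the fingers measure 128 mm over their backs; the gripper's body (75 mm by 189 mm) begins 69 mm behind the grasp point.
Start: joints at [-1.464, 0.158, 1.597, -0, 1.386, -0.21], TCP at [0.179, -0.546, 0.215] pointing down, gripper open.
Joint ranges: [-2.91, 2.91], [-0.94, 2.29], [0.18, 2.7], [-1.29, 4.43], [0.17, 2.64], [-3, 3]. Speed limits (rad/s): [2.57, 2.57, 3.14, 3.14, 3.14, 3.14].

INTERFACE

Orientations are given as a rotation vector (axis times angle).
In Python, from workcell import bot gives the robot as it stands. Calls block until the motion is done:
- bot.goto(position, orientation): joint-space move of the TCP to a pose.
- bot.line_to(position, rot=None, max_speed=0.15): straight line of the TCP; rot=None keeps the orientation; max_speed is the mean speed in m/s.
- bot.set_joints(angles): joint-space move.
- bot.set_gripper(opening, newtons=None): opening from 0.0 (shut) to 1.0 (fully open); newtons is the grip in N (None keeps the last); returns when the fingers have stopped.
- bot.hold(seconds).
- bot.inverse_kinematics(position, orientation): joint angles nearest the present ones, or None.
- bot.read_camera(name): name is "scene" or "side" or "wrist"; returns a dict with "pixels" (400x640x3 uint8, blue, green, red), "fx", "fy", "cx", "cy" (pixels), "R" (3x3) and "t" (3): a world point X has camera coordinates R X + t. Camera axes: x right, y down, z forward; pixel columns grow to the right and rows downward; lengths in m; the calibration is good to about 2 mm. A picture is of the moment at which its call begins. There is no depth.
A pose or a line that the arm cannot do raises bot.MotionError and nothing moves.
- bot.job_done(): hands the job in; it is judged then, once.
Readings, each from a call of its own:
- bot.current_clock(): time.
- bot.current_joints(): joint angles.
- bot.current_joint_vel(): joint speeds.
- bot.current_effort(): joint torques, N m.
- bot.current_ee_pos(): TCP position.
- bot.current_tool_rot(): TCP orientation.
- bot.current_contact_force(): force on the tool from outside, world axes, zero at the start.
- bot.current_ft_torque(): the same for the moment, N m.
- bot.current_opening(): opening from 0.0 (shut) to 1.0 (fully open).
- bot.current_grip_force(): force on a finger pad.
Only numpy, scipy, OpenCV 4.12 (cv2) and the standard library are available. Lean on these libraries where they do the work, as an engineer would, in place of code of your own. Each camera call takes 0.05 s, during which the arm holds its last target. There are 200 camera calls.

TASK

The baking is done: put the four round pastry cutters from the pastry board away in the wooden stand on the worktop, in a row from the largest to the smallest. Each cutter stands upright, handle up, fully home in the recess made for its size. Leave the egg timer and the seasoning jar where they are.

Things in the scene. Friction and masses are not known exactly. Their poses are not given: they have to be found in the camera images.
- cutter_62_centre (a point): The largest of four pastry cutters: steel drum 62 mm wide, 28 mm high, on top a dark wooden handle 24 mm thick, 28 to 66 mm above the underside. Point: on the axis, 33 mm above the underside, 5 mm above the drum's top; grip the handle 18 mm above the point. z up. Loose, under 0.13 kg, starts upright on the pastry board over the hob (board top 68 mm above the worktop).
- cutter_52_centre (a point): The second largest of four pastry cutters: steel drum 52 mm wide, 28 mm high, on top a dark wooden handle 24 mm thick, 28 to 66 mm above the underside. Point: on the axis, 33 mm above the underside, 5 mm above the drum's top; grip the handle 18 mm above the point. z up. Loose, under 0.13 kg, starts upright on the pastry board over the hob (board top 68 mm above the worktop).
- cutter_42_centre (a point): The third largest of four pastry cutters: steel drum 42 mm wide, 28 mm high, on top a dark wooden handle 24 mm thick, 28 to 66 mm above the underside. Point: on the axis, 33 mm above the underside, 5 mm above the drum's top; grip the handle 18 mm above the point. z up. Loose, under 0.13 kg, starts upright on the pastry board over the hob (board top 68 mm above the worktop).
- cutter_32_centre (a point): The smallest of four pastry cutters: steel drum 32 mm wide, 28 mm high, on top a dark wooden handle 24 mm thick, 28 to 66 mm above the underside. Point: on the axis, 33 mm above the underside, 5 mm above the drum's top; grip the handle 18 mm above the point. z up. Loose, under 0.13 kg, starts upright on the pastry board over the hob (board top 68 mm above the worktop).
- seat_62 (a point): Grey pad in the largest recess, 70 mm wide, for the 62 mm cutter; bevelled rim 10 mm above the pad. Point: centre of the pad's top, where the cutter's underside belongs. Four recesses lie in a row along a light wooden stand (262 x 92 mm, 25 mm high, fixed on the worktop), largest at its +y end; y along the row, x across it, away from the robot, z up.
- seat_52 (a point): Grey pad in the second largest recess, 60 mm wide, for the 52 mm cutter; bevelled rim 10 mm above the pad. Point: centre of the pad's top, where the cutter's underside belongs. Four recesses lie in a row along a light wooden stand (262 x 92 mm, 25 mm high, fixed on the worktop), largest at its +y end; y along the row, x across it, away from the robot, z up.
- seat_42 (a point): Grey pad in the third largest recess, 50 mm wide, for the 42 mm cutter; bevelled rim 10 mm above the pad. Point: centre of the pad's top, where the cutter's underside belongs. Four recesses lie in a row along a light wooden stand (262 x 92 mm, 25 mm high, fixed on the worktop), largest at its +y end; y along the row, x across it, away from the robot, z up.
- seat_32 (a point): Grey pad in the smallest recess, 40 mm wide, for the 32 mm cutter; bevelled rim 10 mm above the pad. Point: centre of the pad's top, where the cutter's underside belongs. Four recesses lie in a row along a light wooden stand (262 x 92 mm, 25 mm high, fixed on the worktop), largest at its +y end; y along the row, x across it, away from the robot, z up.
- timer_centre (a point): The cream and dark teal egg timer, 61 mm wide, 55 mm high, standing on the pastry board among the cutters. Point half-way up. Not part of the job; it is loose and must stay where it is.
- jar_centre (a point): The green-capped seasoning jar, 54 mm wide, 90 mm high, standing on the worktop behind the stand. Point half-way up. Not part of the job; it is loose and must stay where it is. Wall cabinets hang over the worktop behind it: fronts 0.58 m ahead of the robot, undersides 0.56 m above the worktop; an outstretched arm that swings across hits them.
There are look-alikes about, which are no part of the job. Leave any purple look-alike of the part that bears cutter_52_centre alone. What is shaped like the part that bears cutter_42_centre but red is not meant.

How it is judged:
At the end, for the whole second after the job is handed in: Each of the four cutters stands in the recess of its own size: centre within 8 mm (sideways) of the centre of its pad, underside on the pad within 4 mm, tilted less than 0.12 rad, at rest (horizontal distance between cutter_62_centre and seat_62 below 0.008 m and z of cutter_62_centre in the frame of seat_62 between 0.029 and 0.037 m and angle between each of cutter_62_centre, cutter_52_centre, cutter_42_centre, cutter_32_centre's own z axis and vertical below 0.12 rad and linear speed of each of cutter_62, cutter_52, cutter_42, cutter_32 below 0.02 m/s and horizontal distance between cutter_52_centre and seat_52 below 0.008 m and z of cutter_52_centre in the frame of seat_52 between 0.029 and 0.037 m and horizontal distance between cutter_42_centre and seat_42 below 0.008 m and z of cutter_42_centre in the frame of seat_42 between 0.029 and 0.037 m and horizontal distance between cutter_32_centre and seat_32 below 0.008 m and z of cutter_32_centre in the frame of seat_32 between 0.029 and 0.037 m); the robot touches nothing.
It fails at once if the egg timer is shifted by more than 30 mm (distance of timer_centre from where it was at the start of the episode above 0.03 m).
It fails at once if the seasoning jar is shifted by more than 30 mm (distance of jar_centre from where it was at the start of the episode above 0.03 m).
It also fails if it takes over 120 s, if anything falls off the work surface, if the arm or the gripper's body presses on something with over 40 N, if the wrist force passes 120 N, or if a joint passes its speed limit or range.

## Working session

There is one attempt and no reset: what is moved stays moved. The work goes in short steps, each a Python script; the robot and the scene stay as the last script left them, time stands still between calls to the robot, and variables do not carry over. Pictures are saved under pics/ and viewed, at most 14 in all, crops included, and the job is handed in when it is done.

```bash
mkdir -p pics
cat > h.py <<'E'
import numpy as np, cv2
from workcell import bot
def snap(name,fn):
    d=bot.read_camera(name); cv2.imwrite('pics/'+fn,np.asarray(d['pixels'])); np.savez('pics/'+fn[:-4],**{k:d[k] for k in('fx','fy','cx','cy','R','t')}); return d
def load(fn): return np.load('pics/'+fn+'.npz')
def ray(c,u,v):
    R=np.array(c['R']);t=np.array(c['t'])
    return -R.T@t, R.T@np.array([(u-c['cx'])/c['fx'],(v-c['cy'])/c['fy'],1])
def onz(c,u,v,z):
    o,d=ray(c,u,v); return o+d*(z-o[2])/d[2]
def proj(c,X):
    p=np.array(c['R'])@np.array(X)+np.array(c['t']); return np.array([c['fx']*p[0]/p[2]+c['cx'],c['fy']*p[1]/p[2]+c['cy']])
E
python3 - <<'E'
from h import *
for n in('scene','side','wrist'):
    d=snap(n,n+'0.png'); print(n,-np.array(d['R']).T@np.array(d['t']),np.round(d['R'],2).tolist(),d['fx'])
print(bot.current_tool_rot())
E
```

```text
scene [-0.17257574  0.70924568  0.84317555] [[-0.74, -0.67, -0.02], [-0.41, 0.47, -0.78], [0.53, -0.57, -0.63]] 471.88245319257055
side [-0.18732982  1.13626475  0.6830139 ] [[-0.86, -0.51, -0.01], [-0.2, 0.35, -0.91], [0.47, -0.79, -0.4]] 433.1516892134919
wrist [ 0.24259556 -0.52602395  0.38323915] [[0.31, -0.95, -0.0], [-0.92, -0.3, 0.23], [-0.22, -0.07, -0.97]] 329.086743519935
[-3.10085563e+00 -4.95339751e-01 -1.04149009e-04]
```

View pics/scene0.png

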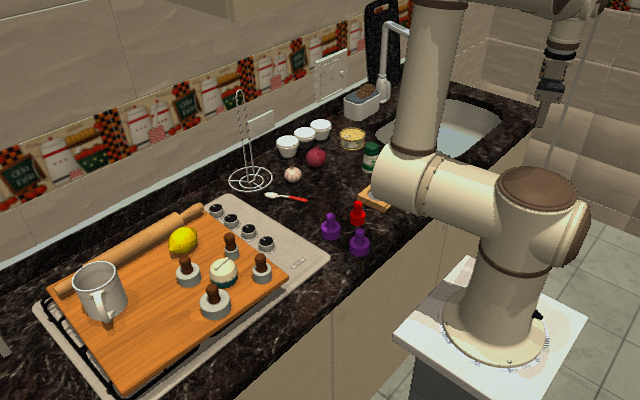

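View pics/side0.png

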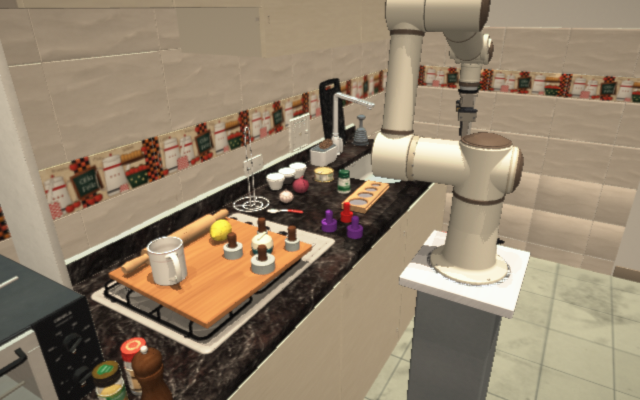

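The scene view shows the cutters on the board at about (188,275), (231,245), (215,302) and (261,266), with the timer at (223,272). Purple and red look-alikes stand at (330,228), (359,243) and (358,213). The side view shows the stand at about (368,195) and the jar at (344,182).

Run:
```python
from h import *
s=load('scene0');d=load('side0')
for n,u,v in[('A',188,262),('B',230,236),('C',212,288),('D',261,256)]: print(n,onz(s,u,v,.068+.066))
for n,u,v in[('A',232,236),('B',263,220),('C',262,246),('D',291,228)]: print('side',n,onz(d,u,v,.068+.066))
print('timer',onz(s,223,265,.12))
for u,v in[(330,215),(360,230),(358,202)]: print('lookalike',onz(s,u,v,.066))
for u,v in[(347,207),(366,211),(389,184),(370,180),(368,195)]: print('stand',onz(d,u,v,.025))
print('jar',onz(d,344,170,.09))
```

```text
A [0.52441372 0.38748231 0.134     ]
B [0.52159123 0.27669167 0.134     ]
C [0.42725845 0.3986098  0.134     ]
D [0.42125328 0.27349499 0.134     ]
side A [0.53357507 0.39082798 0.134     ]
side B [0.52046332 0.27475547 0.134     ]
side C [0.43208118 0.3934613  0.134     ]
side D [0.42365678 0.27594476 0.134     ]
timer [0.47390979 0.33683645 0.12      ]
lookalike [0.45609514 0.01339948 0.066     ]
lookalike [0.36118137 0.00820008 0.066     ]
lookalike [ 0.43578826 -0.07613152  0.066     ]
stand [ 0.4611991  -0.13051244  0.025     ]
stand [ 0.3871402  -0.13372945  0.025     ]
stand [ 0.41550657 -0.41308327  0.025     ]
stand [ 0.50178488 -0.41608436  0.025     ]
stand [ 0.44179035 -0.26767324  0.025     ]
jar [ 0.57048157 -0.31221865  0.09      ]
```

View pics/wrist0.png

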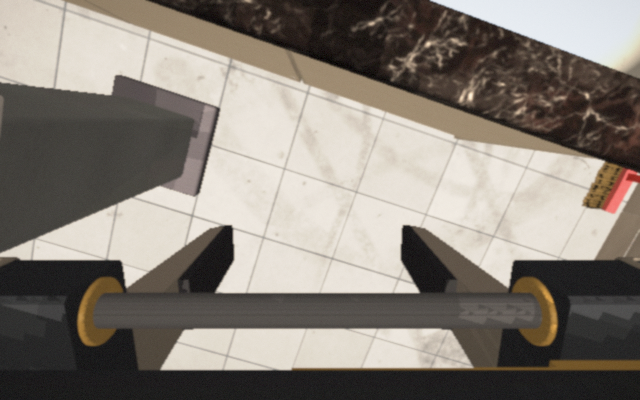

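The wrist camera sits ahead of the fingers along tool x. I'll look at the stand from above, then at the board.

```bash
cat >> h.py <<'E'
P=np.pi; ROTX=[P,0,0]; ROTA=[P/2**.5,P/2**.5,0]; ROTB=[P/2**.5,-P/2**.5,0]
E
python3 - <<'E'
from h import *
for p in[(.44,-.27,.3),(.527,.39,.12),(.43,.395,.12),(.44,-.36,.1),(.42,0,.28)]:
    for r in(ROTX,ROTA,ROTB):
        q=bot.inverse_kinematics(p,r); print(p,None if q is None else np.round(q,2))
bot.goto((.38,-.27,.30),ROTX); snap('wrist','w1.png')
bot.line_to((.40,0,.30)); bot.line_to((.42,.33,.30)); snap('wrist','w2.png'); print(bot.current_clock(),bot.current_ee_pos())
E
```

```text
(0.44, -0.27, 0.3) [-0.78 -0.04  1.64 -0.    1.54  0.79]
(0.44, -0.27, 0.3) [-0.78 -0.04  1.64 -0.    1.54 -0.78]
(0.44, -0.27, 0.3) [-0.78 -0.04  1.64 -0.    1.54  2.36]
(0.527, 0.39, 0.12) [ 0.45  0.44  1.44 -0.    1.26  2.02]
(0.527, 0.39, 0.12) [ 0.45  0.44  1.44 -0.    1.26  0.45]
(0.527, 0.39, 0.12) [ 0.45  0.44  1.44 -0.    1.26 -2.69]
(0.43, 0.395, 0.12) [ 0.54  0.27  1.66 -0.    1.21  2.11]
(0.43, 0.395, 0.12) [ 0.54  0.27  1.66 -0.    1.21  0.54]
(0.43, 0.395, 0.12) [ 0.54  0.27  1.66 -0.    1.21 -2.61]
(0.44, -0.36, 0.1) [-0.9   0.26  1.72 -0.    1.16  0.67]
(0.44, -0.36, 0.1) [-0.9   0.26  1.72 -0.    1.16 -0.9 ]
(0.44, -0.36, 0.1) [-0.9   0.26  1.72 -0.    1.16  2.24]
(0.42, 0, 0.28) [-0.29 -0.3   1.9  -0.    1.54  1.28]
(0.42, 0, 0.28) [-0.29 -0.3   1.9  -0.    1.54 -0.29]
(0.42, 0, 0.28) [-0.29 -0.3   1.9  -0.    1.54  2.85]
5.8833 [0.42010916 0.32963918 0.30009498]
```

View pics/w1.png

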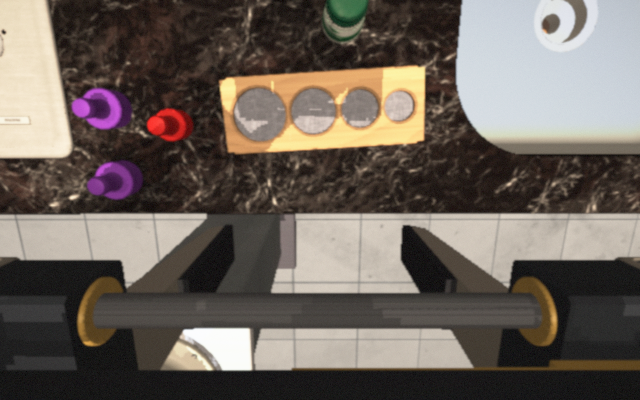

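View pics/w2.png

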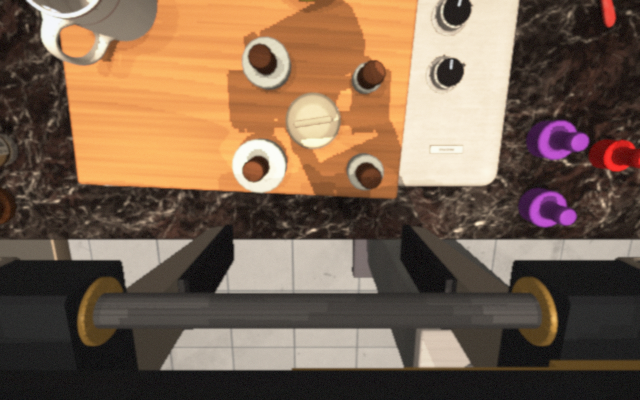

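w1 shows the stand with recesses at about (260,114), (313,110), (360,107) and (399,105), slightly yawed. w2 shows the drums at (267,63), (259,165), (366,171) and (369,76), around the timer at (313,121). I'll enlarge both.

Run:
```python
import cv2
a=cv2.imread('pics/w1.png')[60:160,215:430]; b=cv2.imread('pics/w2.png')[30:200,225:405]
cv2.imwrite('pics/c1.png',cv2.resize(a,None,fx=3.5,fy=3.5,interpolation=cv2.INTER_CUBIC))
cv2.imwrite('pics/c2.png',cv2.resize(b,None,fx=3.5,fy=3.5,interpolation=cv2.INTER_CUBIC))
```

```text
(no output)
```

View pics/c1.png

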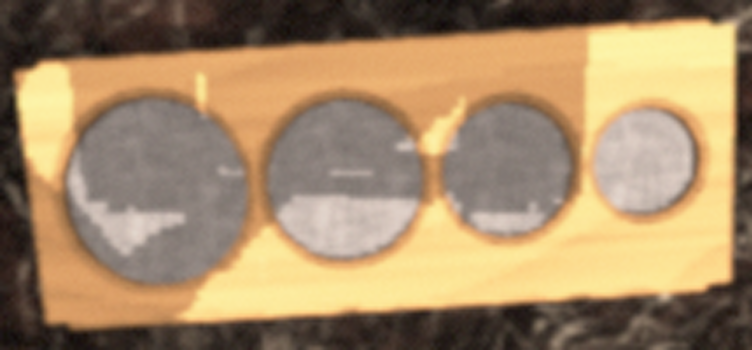

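View pics/c2.png

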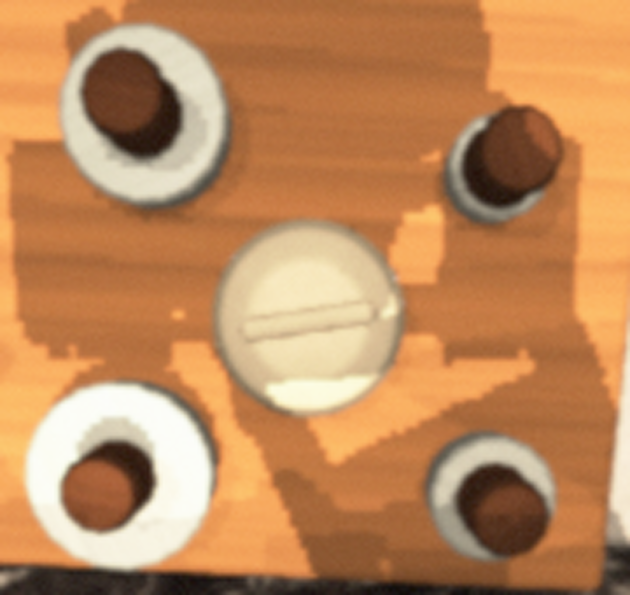

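Reading the crops, the recess centres in c1 are (157,190), (345,178), (508,169) and (645,160). In c2 the drum tops give the sizes: 62 mm at (120,475), 52 mm at (145,114), 42 mm at (491,495) and 32 mm at (495,168). The handle tops are at (98,492), (123,88), (508,516) and (528,142).

Run:
```python
from h import *
w1=load('w1');w2=load('w2'); k=3.5
S=[]
for n,u,v in[(62,157,190),(52,345,178),(42,508,169),(32,645,160)]:
    p=onz(w1,u/k+215-.36,v/k+60-.36,.018); S.append(p); print(n,p[:2])
print(np.diff(S,axis=0))
for u,v in[(15,72),(735,22),(733,282),(45,327)]: print('corner',onz(w1,u/k+214.6,v/k+59.6,.025)[:2])
for n,a,b in[(62,(120,475),(98,492)),(52,(145,114),(123,88)),(42,(491,495),(508,516)),(32,(495,168),(528,142))]:
    print(n,*[onz(w2,u/k+224.6,v/k+29.6,z)[:2] for (u,v),z in((a,.096),(b,.134))])
```

```text
62 [ 0.45256799 -0.19442103]
52 [ 0.4569716  -0.26576803]
42 [ 0.46026041 -0.3273589 ]
32 [ 0.46353668 -0.37891819]
[[ 0.0044036  -0.071347    0.        ]
 [ 0.00328881 -0.06159087  0.        ]
 [ 0.00327627 -0.05155928  0.        ]]
corner [ 0.49424889 -0.14543509]
corner [ 0.51135233 -0.40689386]
corner [ 0.41863802 -0.41327804]
corner [ 0.40156358 -0.1504536 ]
62 [0.43534306 0.39555077] [0.43557065 0.39546664]
52 [0.54534179 0.38340711] [0.54598947 0.38361512]
42 [0.42878152 0.27446233] [0.42844211 0.27479587]
32 [0.52985918 0.27669449] [0.53221813 0.27322761]
```

Handle and drum estimates agree within 1 to 4 mm, so I can move. I'll start with the 62 mm cutter and check it.

```bash
cat >> h.py <<'E'
SEAT={62:(.4526,-.1944),52:(.4570,-.2658),42:(.4603,-.3274),32:(.4635,-.3789)}
CUT={62:(.4355,.3955,ROTA),52:(.5457,.3835,ROTX),42:(.4286,.2746,ROTA),32:(.5315,.2745,ROTX)}
def grasp(n):
    x,y,r=CUT[n]; bot.set_gripper(.6)
    bot.line_to((x,y,.25),rot=r,max_speed=.25); bot.line_to((x,y,.100),max_speed=.12)
    bot.set_gripper(0,25); print(n,'opening',bot.current_opening(),'grip',bot.current_grip_force())
    bot.line_to((x,y,.25),max_speed=.2)
def place(n):
    x,y=SEAT[n]
    bot.line_to((.41,0,.25),rot=ROTA,max_speed=.3); bot.line_to((x,y,.25),max_speed=.3)
    print('held',bot.current_opening())
    bot.line_to((x,y,.075),max_speed=.15); bot.line_to((x,y,.048),max_speed=.03)
    print('F',np.round(bot.current_contact_force(),2),bot.current_ee_pos()[2])
    bot.set_gripper(.6); bot.line_to((x,y,.25),max_speed=.2); print('t',bot.current_clock())
E
python3 - <<'E'
from h import *
grasp(62); place(62)
x,y=SEAT[52]; bot.line_to((.38,-.27,.27),rot=ROTX,max_speed=.25); snap('wrist','w3.png'); print(bot.current_clock())
E
```

```text
62 opening 0.256907653824314 grip 25.000273883342743
held 0.25878814410346496
F [-0.48 -0.58 -1.36] 0.048195605135522145
t 17.6083
19.375
```

View pics/w3.png

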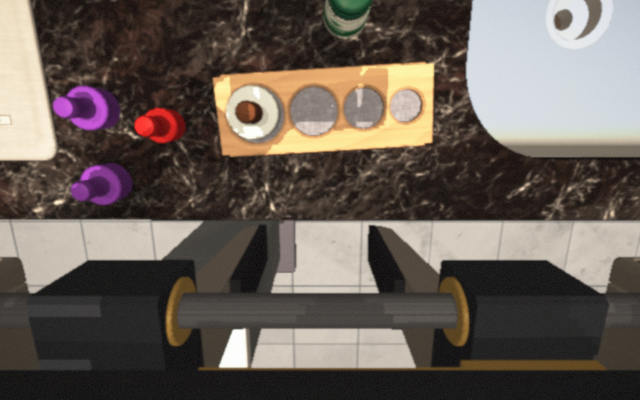

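The 62 mm cutter sits concentric in its recess at (252,112). I'll do the other three.

Run:
```python
from h import *
for n in(52,42,32):
    grasp(n)
    if bot.current_opening()<.2: print('missed');break
    place(n)
else:
    bot.line_to((.38,-.27,.27),rot=ROTX,max_speed=.25); snap('wrist','w4.png'); snap('side','s4.png')
    a=cv2.imread('pics/w4.png')[40:180,190:450];b=cv2.imread('pics/s4.png')[140:280,210:470]
    cv2.imwrite('pics/c4.png',cv2.resize(np.vstack([a,b]),None,fx=2.1,fy=2.1,interpolation=cv2.INTER_CUBIC))
```

```text
52 opening 0.25316424309258756 grip 24.99914824962616
held 0.25915321487937165
F [ 0.24 -0.03 -0.96] 0.048214996927872525
t 32.7333
42 opening 0.2531590610192349 grip 24.992413222789764
held 0.254234908849642
F [-0.2   0.04 -0.64] 0.04824657351081609
t 44.6083
32 opening 0.25673956051901586 grip 24.992112815380096
held 0.25672660003313186
F [-0.19 -0.14 -0.25] 0.048273250883593556
t 57.85
```

View pics/c4.png

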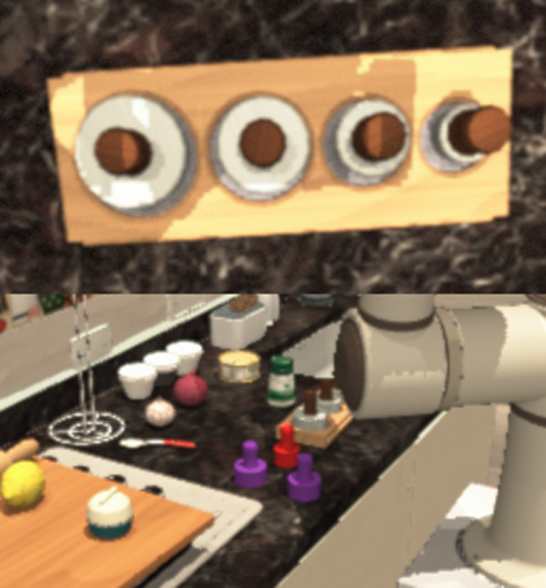

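All four cutters stand upright in their recesses, and the timer and jar look untouched. The smallest drum sits off to one side in the picture, so I'll compare expected and seen drum outlines by overlay.

Run:
```python
from h import *
c=load('w4'); im=cv2.imread('pics/w4.png'); k=6
x0,y0,x1,y1=220,60,440,160
im=cv2.resize(im[y0:y1,x0:x1],None,fx=k*.6,fy=k*.6,interpolation=cv2.INTER_CUBIC); s=k*.6
a=np.linspace(0,2*np.pi,60)
for n,(x,y) in SEAT.items():
    pts=[(proj(c,(x+n/2000*np.cos(t),y+n/2000*np.sin(t),.043))-(x0-.5,y0-.5))*s for t in a]
    cv2.polylines(im,[np.int32(pts)],True,(0,0,255),1)
cv2.imwrite('pics/c5.png',im)
```

```text
(no output)
```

View pics/c5.png

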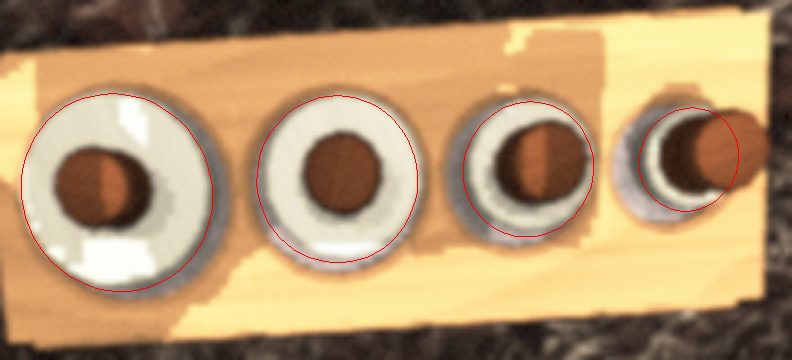

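The drum outlines match the expected seated ones within about 2 mm, so I'm handing in.

```bash
python3 -c "
from h import *
print(bot.job_done())"
```

```text
the job is handed in; nothing more can be done
None
```

All four cutters are in their own recesses, upright and in order from largest to smallest, within about 2 mm in the last overlay; the timer and jar were not touched, and the job is handed in (the call returned no verdict).

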